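Join a walnut frame corner with the pedal-operated corner joiner

ROBOT

A 7-joint arm with a two-finger parallel gripper is mounted at the origin on the work surface. World frame = base frame: x ahead of the robot, y to its left, z up, the work surface at z = 0. Lengths are in m, angles in rad, forces in N, time in s.
With the tool pointing down it reaches from about 0.4 to 0.875 m from the base axis. Payload 19.3 kg.
Tool frame: the origin (TCP) lies between the finger pads; the fingertips stand 17 mm ahead of it and the grasp point (between the pads) lies 2 mm behind it; z points along the fingers, y is the line along which they close (so a half turn about z gives the same grasp; the last joint's range is limited). The gripper opens to 85 mm and grips with 20 to 120 N. Pads are 22 mm wide; open, the fingers measure 114 mm over their backs; the gripper's body (76 mm by 85 mm) begins 54 mm behind the grasp point. The pads swing forward as they close: fully open they stand 13 mm farther back than shut.
Start: joints at [-1.357, 0.521, -0.036, 1.599, 0.021, 1.021, -0.113], TCP at [0.175, 0.6, 0.248] pointing down, gripper open.
Joint ranges: [-2.91, 2.91], [-0.3, 2.13], [-1.5, 1.42], [0.17, 2.43], [-1.26, 4.41], [0.16, 1.93], [-2.52, 2.52]. Speed limits (rad/s): [1.89, 1.89, 2.39, 2.39, 3.01, 3.01, 3.01].

INTERFACE

Orientations are given as [roll, pitch, yaw] about the fixed x, y, z axes, in that order (R = Rz(yaw) Ry(pitch) Rx(roll)).
In Python, from workcell import bot gives the robot as it stands.
- The arm moves only by the shell command python3 -m inch 'ROWS' [FORCE]. ROWS is JSON, a list of rows, each a list of 7 numbers: the shift along the tool's x, y, z in units of 200 mm (1.0 is 200 mm), then the turn, a rotation vector about the tool's x, y, z in units of 90 degrees (1.0 is 90 degrees), then the opening, from 0 (shut) to 1 (fully open). In form: [[x, y, z, rx, ry, rz, grip], ...]. A call has 1 to 20 rows; each row is the pose to reach, as a shift and turn from the pose commanded when the call began, along the tool's axes at that moment; what a row does not reach only later rows make up. A row lasts 1/8 s, in which the tool goes at most 62.5 mm and 10.7 degrees, less where a joint would pass 70% of its speed; a pose out of reach is approached as far as the arm can. A call with a number of a shift or a turn outside -1 to 1 is refused whole. A call with a gripper value outside its range is refused whole. The fingers move at their own pace and stop on an object; FORCE is the grip in N (left out, the last holds). Time passes only in rows, so rows that repeat a pose let the fingers close. It gives the time, the measured TCP pose, the force, the opening and the grip force at its end, in the units of the state.
- bot.observe(): the state, without advancing time (a new reading comes with each control period).
- bot.grab_frame(name): name is "scene" or "top"; returns a dict with "img" (384x512x3 uint8, red, green, blue), "z_map" (384x512 float32, m along the optical axis (not along the pixel's ray), 0 where there is no reading), "vfov" (degrees; the focal length in pixels is half the picture's height over the tangent of half this angle, whatever the lens; pixels are square), "cx", "cy" (the principal point, pixels), "distortion" ([k1, k2, p1, p2, k3] as OpenCV has them; the pictures are not rectified), "rvec" (rotation vector, rad) and "tvec" (3), from world to camera coordinates, as OpenCV has them. Camera axes: x right, y down, z forward; pixel columns grow to the right and rows downward; lengths in m; the calibration is good to about 2 mm. A picture is of the moment at which its call begins.
- bot.job_done(): hands the job in; it is judged then, once.
The state is a dict: "clock": time; "qpos": joint angles; "qd": joint speeds; "joint_efforts": joint torques, N m; "position": TCP position; "tool_rot": TCP orientation; "force": force on the tool from outside, world axes, zero at the start; "moment": the same for the moment, N m; "grip_width": finger opening in m; "finger_force": force on a finger pad.
Only numpy, scipy, OpenCV 4.12 (cv2) and the standard library are available. Lean on these libraries where they do the work, as an engineer would, in place of code of your own. Each camera call takes 0.05 s, during which the arm holds its last target. There are 200 camera calls.

TASK

Clear the pale offcut from the blue corner joiner's table into the offcut bin, then lay the matching pair of dark walnut mouldings flat in the machine, backs against the fences and mitres closed together at the corner under the clamp foot. Press the yellow foot pedal right down to its stop and hold it there for a second, so the clamp foot bears on both pieces, then let it come up and leave the corner lying closed in the machine. Leave the odd mouldings and the tools as they are.

Things in the scene. Friction and masses are not known exactly. Their poses are not given: they have to be found in the camera images.
- walnut_left: dark walnut moulding, LEFT side of the corner: 210 mm long at the back, 36 mm wide, 22 mm high with a 12 mm wide raised back 26 mm high, 130 g. Origin: underside, mid-length of the back, mid-width; x to the mitred end, z up. Back (long edge) at y +18 mm; 45-degree mitre from heel (x 105, y +18) to toe (x 69, y -18); square at x -105. Starts on the bench, mitre roughly away from the robot
- walnut_right: dark walnut moulding, RIGHT side, mirror image of the left: 210 mm long at the back, 36 mm wide, 22 mm high with a 12 mm wide raised back 26 mm high, 130 g. Origin: underside, mid-length of the back, mid-width; x to the mitred end, z up. Back (long edge) at y -18 mm; mitre from heel (x 105, y -18) to toe (x 69, y +18). Starts as the left one
- walnut_left_heel (a point): sharp outer tip of the left piece's mitre, at its underside
- walnut_left_toe (a point): inner end of the left piece's mitre, at its underside
- walnut_right_heel (a point): sharp outer tip of the right piece's mitre, at its underside
- walnut_right_toe (a point): inner end of the right piece's mitre, at its underside
- joiner: blue pneumatic frame-corner joiner (underpinner), fixed. Origin: on the bench, straight below the corner where its two fence lines meet; x points to the machine's rear, away from the operator, y to its left, z up. Its steel table is 90 mm above the bench, from x -115 to +60 mm, y +/- 135 mm. Behind the corner stands a column with a head arm over the corner
- joiner_corner (a point): on the machine's table, the point where the fence lines meet; axes as the machine's. A piece in place has its heel here and runs towards the operator with its back along its fence: left piece's x axis turned -45 degrees, right piece's +45 degrees from the machine's x, mitres meeting along the line from here to -x
- fence_left (a point): outer end of the left fence, on its inner face, at table height. The fence is an aluminium bar 16 mm high, 12 mm thick; its inner face lies on the line from the corner along (-1, +1) in the machine's x, y, from 14 to 94 mm from the corner. The right fence is its mirror image, along (-1, -1)
- clampfoot: round spring-loaded clamp foot on the machine's ram; origin: centre of its underside. When up: 26 mm in front of the corner, 156 mm above the bench, 40 mm clear above pieces in place, so pieces are slid in under it from the operator's side. Radius 22 mm; above it, from 189 mm up, the head arm: 44 mm wide, out to machine x -55 mm, with a 54 mm wide cylinder up to 327 mm
- clampram (a joint): how far the machine's clamp ram has come down, m: 0 up, 0.040 as the foot touches pieces 26 mm high, 0.043 at the pedal's stop. It follows the pedal (0.179 m per rad) and goes up again when the pedal is let up
- pedal (a joint): turn of the yellow foot pedal, rad: 0 up at rest, grows as it is pressed, 0.24 on its stop. A spring returns it; at the press point it takes about 6 N to start and 16 N at the stop
- pedal_press (a point): point to press, on the rubber upper face of the tread, 120 mm from the hinge, 30 mm short of the free edge, on the middle line. Moves down about 29 mm to the stop. The tread is 82 mm wide and at rest rises 0.17 rad towards its free edge (80 mm above the bench)
- footvalve: foot-pedal valve fixed to the bench (base 200 x 100 mm, low hoses behind it). Origin: centre of the base's underside; x points to its rear, the hinge line is at x +60 mm, 52 mm above the bench, the pedal's free edge is at x -90 mm; y runs along the hinge
- offcut: short pale offcut of moulding lying on the machine's table, in the way in front of the left fence: 64 mm long (x +/- 32 mm, mitred at +x), 36 mm wide (y +/- 18 mm), 22 mm high with a 26 mm back at +y, about 40 g. Origin: centre of its underside
- offcut_bin: open plywood offcut bin on the bench, 140 x 150 mm (x, y), 70 mm high, walls 6 mm, fixed; origin under its centre. An older offcut lies in it
- ash_left: pale ash moulding, same size and shape as the left walnut piece; not for this job
- white_right: white moulding, same size and shape as the right walnut piece; not for this job
- mallet: turned beech mallet standing on its head, 68 mm across, 220 mm high
- glue_bottle: white glue bottle, 56 mm across, 150 mm high
- chisel: chisel lying flat, 270 mm long, origin under its middle
- bench_brush: bench brush with a wooden handle, 290 mm long, 46 mm high, bristles down
- try_square: try square with a dark stock, 180 x 110 mm, lying flat
- tape_measure: yellow tape measure, 70 x 68 x 36 mm

How it is judged:
On the way, in this order (a step that is already met when the one before it is completed fails the run):
1. the offcut lies in the offcut bin, let go (x of offcut in the frame of offcut_bin between -0.06 and 0.06 m and y of offcut in the frame of offcut_bin between -0.065 and 0.065 m and z of offcut in the frame of offcut_bin below 0.05 m and contact force between the fingers and offcut below 0.2 N), for 0.2 s.
2. both walnut pieces lie flat in the machine, heels at the corner, backs along the fences, mitres closed (angle between each of walnut_left, walnut_right's own z axis and vertical below 0.04 rad and z of walnut_left in the frame of joiner_corner between -0.004 and 0.004 m and horizontal distance between each of walnut_left_heel, walnut_right_heel and joiner_corner below 0.007 m and angle between the x axis of walnut_left and the x axis of joiner, either way round between 0.725 and 0.845 rad and z of walnut_right in the frame of joiner_corner between -0.004 and 0.004 m and angle between the x axis of walnut_right and the x axis of joiner, either way round between 0.725 and 0.845 rad and horizontal distance between walnut_left_heel and walnut_right_heel below 0.005 m and horizontal distance between walnut_left_toe and walnut_right_toe below 0.005 m), for 0.2 s.
3. the pedal is held on its stop with the clamp foot bearing on both pieces of the closed corner (all of step 2 and value of joint pedal above 0.228 rad and contact force between clampfoot and walnut_left above 0.3 N and contact force between clampfoot and walnut_right above 0.3 N), for 0.7 s.
At the end, for the whole second after the job is handed in: Walnut pieces flat on the joiner's table (4 mm, 0.04 rad), heels within 7 mm of the fence corner, backs within 0.06 rad of the fence lines, heel to heel and toe to toe within 5 mm; offcut in the bin; pedal up (under 0.03 rad); all at rest (all of step 2 and x of offcut in the frame of offcut_bin between -0.06 and 0.06 m and y of offcut in the frame of offcut_bin between -0.065 and 0.065 m and z of offcut in the frame of offcut_bin below 0.05 m and value of joint pedal below 0.03 rad and linear speed of each of walnut_left, walnut_right, offcut below 0.02 m/s); the robot touches nothing.
It fails at once if an odd moulding is disturbed (moved more than 30 mm) (distance of any of ash_left, white_right from where it was at the start of the episode above 0.03 m).
It fails at once if a tool or the glue bottle is disturbed (moved more than 30 mm) (distance of any of mallet, glue_bottle, chisel, bench_brush, try_square, tape_measure from where it was at the start of the episode above 0.03 m).
It also fails if it takes over 72 s, if anything falls off the work surface, if the arm or the gripper's body presses on something with over 40 N, if the wrist force passes 120 N, or if a joint passes its speed limit or range.

## Working session

There is one attempt and no reset: what is moved stays moved. The work goes in short steps, Python scripts to look and compute and a shell command to move; the robot and the scene stay as the last step left them, time stands still between calls to the robot, and variables do not carry over. Pictures are saved under pics/ and viewed, at most 10 in all, crops included, and the job is handed in when it is done.

```bash
ls; mkdir -p pics; cat > h.py <<'E'
import numpy as np, cv2, pickle, sys
from workcell import bot
def grab(n):
    f=bot.grab_frame(n); pickle.dump(f,open(f'/tmp/{n}.pkl','wb')); return f
def load(n): return pickle.load(open(f'/tmp/{n}.pkl','rb'))
def K(f):
    F=192/np.tan(np.radians(f['vfov'])/2); return np.array([[F,0,f['cx']],[0,F,f['cy']],[0,0,1.]])
def ray(f,px):
    px=np.array(px,float).reshape(-1,1,2)
    n=cv2.undistortPoints(px,K(f),np.array(f['distortion'],float)).reshape(-1,2)
    R=cv2.Rodrigues(np.array(f['rvec'],float))[0];t=np.array(f['tvec'],float).ravel()
    return -R.T@t, np.c_[n,np.ones(len(n))]@R   # centre, dirs (z_cam=1)
def onz(f,px,z):
    c,d=ray(f,px); s=(z-c[2])/d[:,2]; return c+d*s[:,None]
def dep(f,px):
    c,d=ray(f,px); z=np.array([f['z_map'][int(round(v)),int(round(u))] for u,v in px]); return c+d*z[:,None]
def proj(f,P):
    return cv2.projectPoints(np.array(P,float).reshape(-1,1,3),np.array(f['rvec'],float),np.array(f['tvec'],float),K(f),np.array(f['distortion'],float))[0].reshape(-1,2)
E
python3 - <<'E'
from h import *
for n in ('scene','top'):
    f=grab(n); cv2.imwrite(f'pics/{n}0.png',cv2.resize(f['img'][:,:,::-1],(800,600),interpolation=cv2.INTER_CUBIC))
    c,_=ray(f,[[256,192]]); print(n,f['vfov'],f['cx'],f['cy'],c,f['distortion'])
s=bot.observe(); print(s['position'],s['tool_rot'],s['clock'],s['grip_width'])
E
```

```text
pics
scene 49.204411794285434 255.97485211930612 191.45976849745858 [ 0.99214136 -0.85354882  0.93297057] [-0.01637539  0.          0.          0.          0.        ]
top 47.348708501788664 255.303745905446 191.01279991573875 [ 0.41565362 -0.06299073  1.31973973] [0.01901761 0.         0.         0.         0.        ]
[0.17499172 0.59972895 0.24780734] [-3.14062311e+00  7.89375157e-05  2.85771754e+00] 0.1 0.08551306586390582
```

View pics/top0.png

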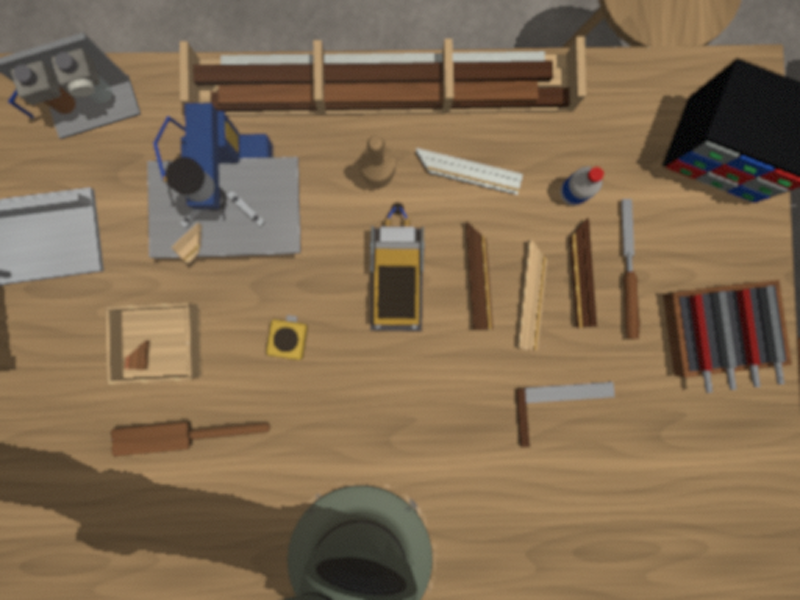

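View pics/scene0.png

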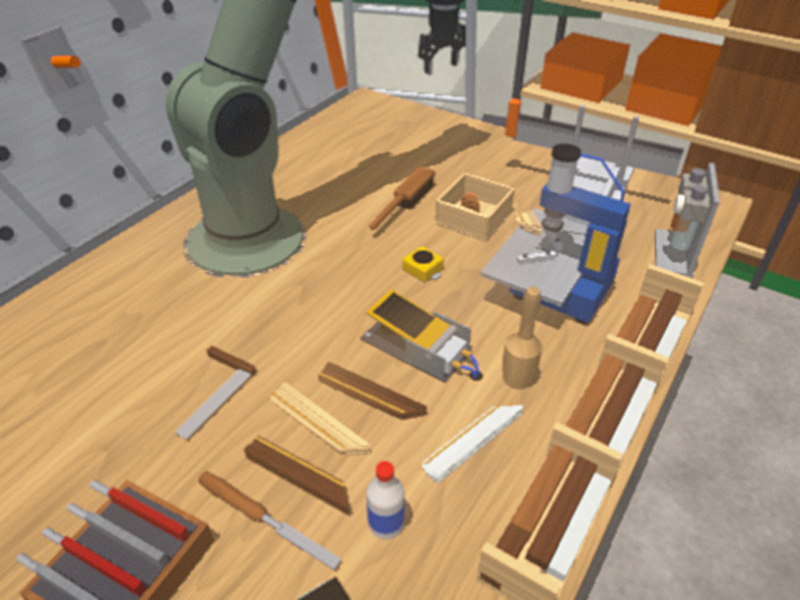

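```bash
python3 - <<'E'
from h import *
f=load('top'); im=f['img'][:,:,::-1]
a=cv2.resize(im[60:170,88:198],(400,400),interpolation=cv2.INTER_CUBIC)  # x3.636
b=cv2.resize(im[135:230,290:385],(400,400),interpolation=cv2.INTER_CUBIC) #x4.21
cv2.imwrite('pics/c1.png',np.hstack([a,b]))
g=load('scene'); im=g['img'][:,:,::-1]
a=cv2.resize(im[90:210,290:410],(400,400),interpolation=cv2.INTER_CUBIC) #3.333
b=cv2.resize(im[220:330,150:290],(400,int(400*110/140)),interpolation=cv2.INTER_CUBIC) #2.857
b=np.vstack([b,np.zeros((400-len(b),400,3),np.uint8)])
cv2.imwrite('pics/c2.png',np.hstack([a,b]))
# checks
print(dep(f,[[150,200],[230,230],[183,120],[110,155],[255,190]]).round(4))
E
```

```text
[[ 0.4662  0.2351 -0.0043]
 [ 0.372  -0.0045  0.0007]
 [ 0.6875  0.1201  0.0895]
 [ 0.5911  0.3257  0.0875]
 [ 0.4867 -0.0805  0.0745]]
```

View pics/c1.png

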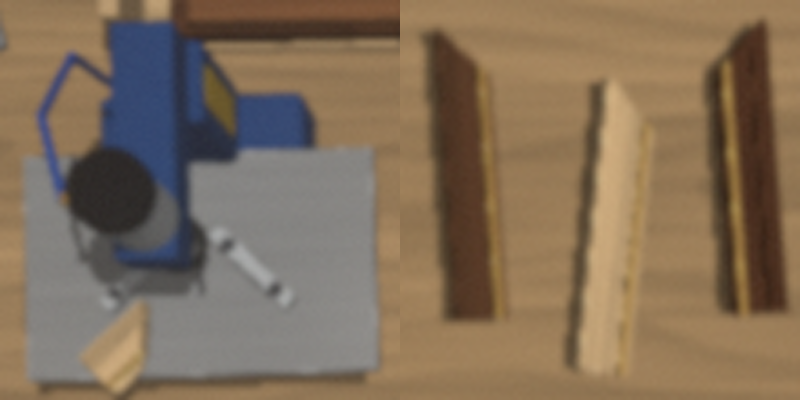

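View pics/c2.png

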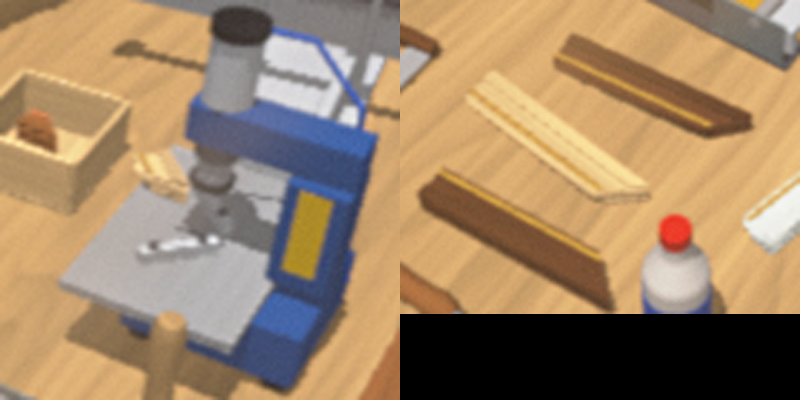

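```bash
cat >> h.py <<'E'
from scipy.optimize import minimize
def cloud(f):
    v,u=np.mgrid[0:384,0:512]; px=np.c_[u.ravel(),v.ravel()]; c,d=ray(f,px)
    P=c+d*f['z_map'].ravel()[:,None]; P[f['z_map'].ravel()==0]=np.nan; return P.reshape(384,512,3)
def moul(side,L=105,xm=None):  # vertices (m); side +1 left
    w=18; hb=.026; hf=.022; v=[]
    for z0,z1,y in ((0,.026,18),(0,.026,6),(0,.022,6),(0,.022,-18)):
        xe=L-(18-y)
        for x in (-L,xe):
            for z in (z0,z1): v.append([x/1e3,side*y/1e3,z])
    return np.array(v)
def pose(V,p,z):
    c,s=np.cos(p[2]),np.sin(p[2]); return V@np.array([[c,s,0],[-s,c,0],[0,0,1]])+[p[0],p[1],z]
def sil(f,V,S=8):
    q=proj(f,V); h=cv2.convexHull(((q+.5)*S).astype(np.float32)); m=np.zeros((384*S//1,512*S//1),np.uint8) if S==1 else None
    return q
def fit(fs,masks,V,p0,z,it=400):
    S=4
    boxes=[]
    for f,m in zip(fs,masks):
        ys,xs=np.where(m); b=(max(xs.min()-12,0),max(ys.min()-12,0),xs.max()+13,ys.max()+13); boxes.append(b)
    def cost(p):
        t=0
        for f,m,b in zip(fs,masks,boxes):
            q=(proj(f,pose(V,p,z))-[b[0]-.5,b[1]-.5])*S
            h=cv2.convexHull(q.astype(np.float32)); sub=m[b[1]:b[3],b[0]:b[2]].astype(np.float32)
            img=np.zeros((sub.shape[0]*S,sub.shape[1]*S),np.uint8); cv2.fillConvexPoly(img,np.round(h*16).astype(int),1,shift=4)
            a=cv2.resize(img.astype(np.float32),sub.shape[::-1],interpolation=cv2.INTER_AREA)
            t+=np.abs(a-sub).sum()/sub.sum()
        return t
    r=minimize(cost,p0,method='Nelder-Mead',options=dict(initial_simplex=np.array([p0]+[np.array(p0)+d for d in ([.012,0,0],[0,.012,0],[0,0,.1])]),maxiter=it))
    return r.x,r.fun
E
cat > m1.py <<'E'
from h import *
f=load('top');g=load('scene');C={}
for n,i in (('top',f),('scene',g)): C[n]=cloud(i)
def msk(n,lo,hi,x0,x1,y0,y1):
    P=C[n]; m=(P[...,2]>lo)&(P[...,2]<hi)&(P[...,0]>x0)&(P[...,0]<x1)&(P[...,1]>y0)&(P[...,1]<y1)
    k,l,s,_=cv2.connectedComponentsWithStats(m.astype(np.uint8)); j=1+np.argmax(s[1:,4]); return l==j
for nm,sd,(x,y) in (('L',1,(.46,-.205)),('R',-1,(.46,-.40)),('ashL',1,(.42,-.31))):
    ms=[msk(n,.009,.05,x-.14,x+.14,y-.05,y+.05) for n in C]
    p0=[x,y,.03]
    for nms,F,M in (('top',[f],ms[:1]),('scene',[g],ms[1:]),('both',[f,g],ms)):
        r=fit(F,M,moul(sd),p0,0.); print(nm,nms,r[0].round(4),round(r[1],3))
# joiner table
A=lambda L,s,o:(np.array(L)+.5)/s-.5+o
t=A([[25,155],[372,148],[378,370],[28,378]],400/110,np.array([88,60]))
print('table corners RL RR FR FL',onz(f,t,.09).round(4).tolist())
s=A([[238,345],[63,283],[180,145]],400/120,np.array([290,90]))
print('scene RR FR FL',onz(g,s,.09).round(4).tolist())
print('table z',[np.nanmedian(C[n][(abs(C[n][...,0]-x)<.02)&(abs(C[n][...,1]-y)<.02)&(C[n][...,2]>.05)][:,2]).round(4) for n in C for x,y in((.64,.16),(.56,.2))])
fe=A([[208,240],[282,306],[222,228],[296,292]],400/110,np.array([88,60])); print('fence R inner,outer',onz(f,fe,.106).round(4).tolist())
ocs=A([[145,302],[82,358],[118,395],[146,355]],400/110,np.array([88,60])); print('offcut',onz(f,ocs,.114).round(4).tolist(), dep(f,ocs.tolist()).round(4).tolist())
b=A([[108,308],[190,303],[197,378],[110,383]],1.5625,np.array([0,0]));print('bin',onz(f,b,.07).round(4).tolist())
pc=A([[373,248],[421,248],[421,322],[375,322]],1.5625,0);print('pedal',onz(f,pc,.07).round(4).tolist())
P=C['top'];m=(abs(P[...,1]+.065)<.012)&(P[...,0]>.3)&(P[...,0]<.65)
import itertools
o=np.argsort(P[m][:,0]);Q=P[m][o];print(np.array([Q[i:i+8].mean(0) for i in range(0,len(Q)-8,16)]).round(3).tolist())
E
python3 m1.py
```

```text
L top [ 0.5282 -0.2357  0.0413] 0.198
L scene [ 0.5077 -0.2285 -0.0821] 0.522
L both [ 0.5025 -0.2358  0.0062] 0.894
R top [ 0.5311 -0.4329  0.0078] 0.281
R scene [ 0.5206 -0.4267 -0.0573] 0.61
R both [ 0.528  -0.4317  0.0043] 0.943
ashL top [ 0.4872 -0.3382 -0.1329] 0.21
ashL scene [ 0.4543 -0.3304 -0.1745] 0.38
ashL both [ 0.4824 -0.3365 -0.1237] 0.671
table corners RL RR FR FL [[0.741, 0.3681, 0.09], [0.7434, 0.0999, 0.09], [0.5694, 0.0969, 0.09], [0.5672, 0.3657, 0.09]]
scene RR FR FL [[0.7501, 0.1033, 0.09], [0.5771, 0.0944, 0.09], [0.5736, 0.37, 0.09]]
table z [np.float64(0.091), np.float64(0.09), np.float64(0.0928), np.float64(0.0902)]
fence R inner,outer [[0.6694, 0.2237, 0.106], [0.6177, 0.1676, 0.106], [0.6785, 0.213, 0.106], [0.6283, 0.1569, 0.106]]
offcut [[0.6209, 0.2695, 0.114], [0.5788, 0.3169, 0.114], [0.5503, 0.2899, 0.114], [0.5804, 0.2688, 0.114]] [[0.6224, 0.2719, 0.1051], [0.579, 0.3172, 0.1129], [0.563, 0.3231, 0.0007], [0.5831, 0.2743, 0.0941]]
bin [[0.4758, 0.4463, 0.07], [0.4825, 0.299, 0.07], [0.3466, 0.2865, 0.07], [0.3406, 0.4418, 0.07]]
pedal [[0.5781, -0
[... 788 characters left out ...]
, 0.074], [0.477, -0.065, 0.074], [0.483, -0.066, 0.073], [0.489, -0.065, 0.072], [0.495, -0.064, 0.071], [0.501, -0.068, 0.07], [0.507, -0.067, 0.067], [0.512, -0.068, 0.068], [0.518, -0.065, 0.065], [0.524, -0.064, 0.065], [0.53, -0.065, 0.064], [0.536, -0.066, 0.063], [0.542, -0.066, 0.064], [0.548, -0.065, 0.059], [0.554, -0.065, 0.058], [0.56, -0.066, 0.057], [0.566, -0.068, 0.056], [0.571, -0.063, 0.052], [0.576, -0.063, 0.055], [0.581, -0.063, 0.055], [0.586, -0.068, 0.056], [0.593, -0.068, 0.046], [0.599, -0.065, 0.042], [0.604, -0.065, 0.042], [0.61, -0.064, 0.041], [0.616, -0.064, 0.042], [0.626, -0.063, 0.02], [0.633, -0.064, 0.016], [0.639, -0.067, 0.016], [0.645, -0.066, 0.011]]
```

```bash
cat > m2.py <<'E'
exec(open('m1.py').read().split("for nm,sd")[0])
A=lambda L,s,o:(np.array(L)+.5)/s-.5+o
w=onz(f,A([[75,175],[340-400+400-0-0,170]],400/95,np.array([290,135])),.025); 
w=onz(f,A([[67,180],[355,170],[215,230]],400/95,np.array([290,135])),.025); print('init',w.round(3).tolist())
for (nm,sd),q,y0 in zip((('L',1),('R',-1),('ash',1)),w,(.06,-.06,-.1)):
    x,y=q[:2]
    ms=[msk(n,.009,.05,x-.14,x+.14,y-.06,y+.06) for n in C]
    for nms,F,M in (('top',[f],ms[:1]),('scene',[g],ms[1:]),('both',[f,g],ms)):
        r=fit(F,M,moul(sd),[x,y,y0],0.); print(nm,nms,r[0].round(4),round(r[1],3),M[0].sum())
def line(pts):
    pts=np.array(pts); k,b=np.polyfit(pts[:,0],pts[:,1],1); r=pts[:,1]-k*pts[:,0]-b; ok=abs(r)<2*r.std()+1e-6
    return np.polyfit(pts[ok,0],pts[ok,1],1), r.std()
for n,i in(('top',f),('scene',g)):
    P=C[n]; m=(P[...,2]>.075)&(P[...,2]<.1)&(P[...,0]>.54)&(P[...,0]<.78)&(P[...,1]>.06)&(P[...,1]<.4)
    X=P[m]
    fr=[];ri=[];le=[]
    for y in np.arange(.12,.25,.004): 
        s=X[abs(X[:,1]-y)<.003]; fr.append((y,s[:,0].min()))
    for x in np.arange(.6,.70,.004):
        s=X[abs(X[:,0]-x)<.003]; ri.append((x,s[:,1].min())); le.append((x,s[:,1].max()))
    print(n,'front x=k y+b',line(fr),'right',line(ri),'left',line(le))
    fm=(P[...,2]>.1)&(P[...,2]<.112)&(P[...,0]>.6)&(P[...,0]<.7)&(P[...,1]>.13)&(P[...,1]<.225)
    print('fence',cv2.minAreaRect(P[fm][:,:2].astype(np.float32)),fm.sum())
# offcut
V=moul(1,32); ms=[msk(n,.1,.125,.53,.63,.26,.34) for n in C]; print([m.sum() for m in ms])
for a in (-.8,.8,2.3,-2.3):
    for nms,F,M in (('top',[f],ms[:1]),('both',[f,g],ms)):
        r=fit(F,M,V,[.585,.292,a],.09); print('off',nms,a,r[0].round(4),round(r[1],3))
E
python3 m2.py
```

```text
init [[0.525, -0.232, 0.025], [0.528, -0.436, 0.025], [0.488, -0.335, 0.025]]
L top [ 0.5306 -0.236   0.0479] 0.068 825
L scene [ 0.5277 -0.2326  0.0299] 0.153 935
L both [ 0.5293 -0.2358  0.0459] 0.243 825
R top [ 0.5321 -0.4335  0.0482] 0.096 879
R scene [ 0.5306 -0.4316  0.0456] 0.114 1116
R both [ 0.532  -0.433   0.0443] 0.223 879
ash top [ 0.4914 -0.3388 -0.1308] 0.082 845
ash scene [ 0.4893 -0.336  -0.1578] 0.138 969
ash both [ 0.491  -0.3383 -0.1403] 0.25 845
top front x=k y+b (array([-0.01547525,  0.57261876]), np.float64(0.0005457970779583979)) right (array([0.00504013, 0.0947342 ]), np.float64(0.0003985308154086346)) left (array([0.02502209, 0.35181218]), np.float64(0.000983056689694159))
fence ((0.650221586227417, 0.18936826288700104), (0.07999607175588608, 0.011800897307693958), 44.292415618896484) 118
scene front x=k y+b (array([-0.0189161,  0.5734081]), np.float64(0.0016883026619879977)) right (array([ 0.17867721, -0.01828913]), np.float64(0.005083651181111562)) left (array([ 0.75137626, -0.14219817]), np.float64(0.023219140124315682))
fence ((0.6492300033569336, 0.18659016489982605), (0.07893180102109909, 0.017232846468687057), 44.66367721557617) 96
[np.int64(262), np.int64(152)]
off top -0.8 [ 0.5896  0.2852 -0.8546] 0.159
off both -0.8 [ 0.5884  0.2851 -0.8813] 0.477
off top 0.8 [0.5918 0.3043 0.8446] 0.559
off both 0.8 [0.5908 0.3061 1.0531] 1.042
off top 2.3 [0.582  0.2961 2.2733] 0.464
off both 2.3 [0.5812 0.2976 2.2973] 0.851
off top -2.3 [ 0.57    0.2855 -2.5178] 0.549
off both -2.3 [ 0.5753  0.2851 -2.1457] 1.139
```

```bash
cat > plan.py <<'E'
import numpy as np
from scipy.spatial.transform import Rotation as Ro
from workcell import bot
def plan(*calls, start=None):
    """each call: list of (x,y,z,yaw) waypoints; prints rows (tool units) per call, and minimum row count"""
    s=bot.observe(); 
    if start is None: p=np.array(s['position']);R=Ro.from_euler('xyz',s['tool_rot'])
    else: p=np.array(start[:3]);R=Ro.from_euler('xyz',[np.pi,0,start[3]])
    for i,c in enumerate(calls):
        q,Q=p,R
        for w in c:
            T=Ro.from_euler('xyz',[np.pi,0,w[3]]); d=R.inv().apply(np.array(w[:3])-p)/.2; r=(R.inv()*T).as_rotvec()/(np.pi/2)
            n=max(np.linalg.norm(np.array(w[:3])-q)/.0625,np.degrees((Q.inv()*T).magnitude())/10.7)
            print(i,np.r_[d,r].round(3).tolist(),'n',round(n,1),'' if abs(np.r_[d,r]).max()<=1 else 'OUT'); q=np.array(w[:3]);Q=T
        p,R=q,Q
E
python3 - <<'E'
from plan import *
y=2.287
plan([(.30,.50,.25,2.65)],[(.44,.40,.25,2.45)],[(.5817,.2943,.22,y)],[(.5817,.2943,.113,y),(.5817,.2943,.20,y)],[(.50,.33,.20,y)],[(.424,.357,.20,y),(.424,.357,.085,y),(.424,.357,.20,y)])
E
```

```text
0 [-0.74, -0.304, -0.011, -0.001, 0.0, 0.132] n 2.6 
1 [-0.853, -0.11, -0.0, 0.0, -0.0, 0.127] n 2.8 
2 [-0.883, 0.045, 0.15, -0.0, -0.0, 0.104] n 2.9 
3 [0.0, -0.0, 0.535, 0.0, 0.0, 0.0] n 1.7 
3 [0.0, -0.0, 0.1, 0.0, 0.0, 0.0] n 1.4 
4 [0.403, -0.191, -0.0, 0.0, 0.0, 0.0] n 1.4 
5 [0.351, -0.198, -0.0, 0.0, 0.0, 0.0] n 1.3 
5 [0.351, -0.198, 0.575, 0.0, 0.0, 0.0] n 1.8 
5 [0.351, -0.198, -0.0, 0.0, 0.0, 0.0] n 1.8
```

```bash
python3 -m inch '[[-0.74,-0.304,-0.011,-0.001,0,0.132,0.65],[-0.74,-0.304,-0.011,-0.001,0,0.132,0.65],[-0.74,-0.304,-0.011,-0.001,0,0.132,0.65],[-0.74,-0.304,-0.011,-0.001,0,0.132,0.65]]' 30
python3 -m inch '[[-0.853,-0.11,0,0,0,0.127,0.65],[-0.853,-0.11,0,0,0,0.127,0.65],[-0.853,-0.11,0,0,0,0.127,0.65],[-0.853,-0.11,0,0,0,0.127,0.65]]'
python3 -m inch '[[-0.883,0.045,0.15,0,0,0.104,0.65],[-0.883,0.045,0.15,0,0,0.104,0.65],[-0.883,0.045,0.15,0,0,0.104,0.65],[-0.883,0.045,0.15,0,0,0.104,0.65],[-0.883,0.045,0.15,0,0,0.104,0.65]]'
python3 - <<'E'
from h import *
s=bot.observe();print(s['position'],s['tool_rot'],s['force'],s['grip_width'],s['clock'])
E
```

```text
clock: 0.6
position: [0.3025, 0.4982, 0.2505]
tool_rot: [3.14, 0.001, 2.646]
force: [-0.3, 0.3, 0.2]
grip_width: 0.0557
finger_force: 0.0
clock: 1.1
position: [0.4424, 0.3983, 0.2502]
tool_rot: [3.141, 0.001, 2.447]
force: [-0.6, 0.0, 0.2]
grip_width: 0.0554
finger_force: 0.0
clock: 1.72
position: [0.5809, 0.2965, 0.22]
tool_rot: [3.141, -0.002, 2.289]
force: [-1.3, 0.9, 0.3]
grip_width: 0.0553
finger_force: 0.0
[0.58088765 0.29648255 0.21995093] [ 3.14075849e+00 -1.82580015e-03  2.28919646e+00] [-1.29639813  0.94302262  0.34911417] 0.05528620200578352 1.725
```

```bash
python3 -m inch '[[0,0,0.3,0,0,0,0.65],[0,0,0.45,0,0,0,0.65],[0,0,0.535,0,0,0,0.65],[0,0,0.535,0,0,0,0.65],[0,0,0.535,0,0,0,0],[0,0,0.535,0,0,0,0],[0,0,0.535,0,0,0,0],[0,0,0.535,0,0,0,0],[0,0,0.4,0,0,0,0],[0,0,0.1,0,0,0,0],[0,0,0.1,0,0,0,0]]' 30
python3 -m inch '[[0.403,-0.191,0,0,0,0,0],[0.403,-0.191,0,0,0,0,0],[0.754,-0.389,0,0,0,0,0],[0.754,-0.389,0,0,0,0,0],[0.754,-0.389,0,0,0,0,0]]'
python3 - <<'E'
from h import *
f=grab('scene'); cv2.imwrite('pics/s1.png',cv2.resize(f['img'][60:230,220:420,::-1],(700,595),interpolation=cv2.INTER_CUBIC))
E
```

```text
clock: 3.1
position: [0.5841, 0.2957, 0.2057]
tool_rot: [3.132, 0.001, 2.287]
force: [0.3, -0.7, -0.8]
grip_width: 0.0354
finger_force: 30.2
clock: 3.72
position: [0.4236, 0.3581, 0.2008]
tool_rot: [3.14, -0.001, 2.289]
force: [1.2, 0.0, 0.2]
grip_width: 0.0354
finger_force: 30.3
```

View pics/s1.png

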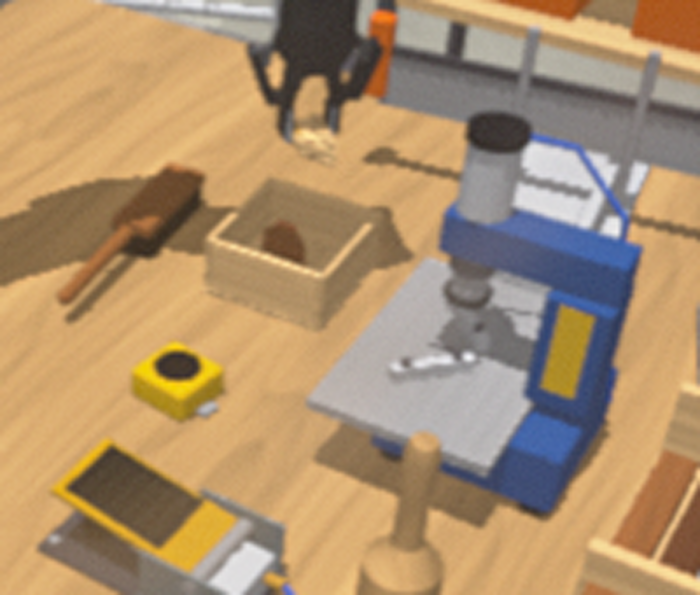

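```bash
python3 -m inch '[[0,0,0.3,0,0,0,0],[0,0,0.575,0,0,0,0],[0,0,0.575,0,0,0,0],[0,0,0.575,0,0,0,0.65],[0,0,0.575,0,0,0,0.65],[0,0,0.575,0,0,0,0.65],[0,0,0.3,0,0,0,0.65],[0,0,0,0,0,0,0.65],[0,0,0,0,0,0,0.65]]'
python3 - <<'E'
from plan import *
y=3.188
plan([(.46,.20,.2,2.5)],[(.47,.05,.2,2.8)],[(.48,-.1,.2,3.0)],[(.505,-.237,.18,y)],[(.505,-.237,.021,y)],start=(.424,.357,.2,2.287))
from h import *
f=grab('top');P=cloud(f);m=(P[...,2]>.012)&(P[...,2]<.06)&(abs(P[...,0]-.411)<.055)&(abs(P[...,1]-.368)<.06);print(m.sum(),P[m].mean(0),bot.observe()['grip_width'])
E
```

```text
clock: 4.9
position: [0.4259, 0.3587, 0.2054]
tool_rot: [3.132, -0.002, 2.287]
force: [-1.3, 0.4, -0.3]
grip_width: 0.0554
finger_force: 0.0
0 [-0.71, -0.38, -0.0, 0.0, 0.0, -0.136] n 2.6 
1 [-0.489, -0.571, -0.0, 0.0, 0.0, -0.191] n 2.4 
2 [-0.298, -0.69, -0.0, 0.0, 0.0, -0.127] n 2.4 
3 [-0.22, -0.661, 0.1, 0.0, 0.0, -0.12] n 2.3 
4 [-0.0, -0.0, 0.795, 0.0, 0.0, 0.0] n 2.5 
288 [0.42705657 0.35844748 0.02783687] 0.055542548221678104
```

```bash
python3 -m inch '[[-0.71,-0.38,0,0,0,-0.136,0.65],[-0.71,-0.38,0,0,0,-0.136,0.65],[-0.71,-0.38,0,0,0,-0.136,0.65]]'
python3 -m inch '[[-0.489,-0.571,0,0,0,-0.191,0.65],[-0.489,-0.571,0,0,0,-0.191,0.65],[-0.489,-0.571,0,0,0,-0.191,0.65]]'
python3 -m inch '[[-0.298,-0.69,0,0,0,-0.127,0.65],[-0.298,-0.69,0,0,0,-0.127,0.65],[-0.298,-0.69,0,0,0,-0.127,0.65]]'
python3 -m inch '[[-0.22,-0.661,0.1,0,0,-0.12,0.65],[-0.22,-0.661,0.1,0,0,-0.12,0.65],[-0.22,-0.661,0.1,0,0,-0.12,0.65],[-0.22,-0.661,0.1,0,0,-0.12,0.65],[-0.22,-0.661,0.1,0,0,-0.12,0.65]]'
python3 - <<'E'
from plan import *
plan([(.505,-.237,.1,3.188),(.505,-.237,.021,3.188)])
E
```

```text
clock: 5.32
position: [0.4604, 0.1973, 0.1999]
tool_rot: [3.141, -0.0, 2.499]
force: [0.9, -0.1, -0.3]
grip_width: 0.0552
finger_force: 0.0
clock: 5.7
position: [0.4699, 0.047, 0.1996]
tool_rot: [3.141, -0.0, 2.8]
force: [0.1, -0.1, -0.4]
grip_width: 0.0552
finger_force: 0.0
clock: 6.08
position: [0.4799, -0.1027, 0.1994]
tool_rot: [3.141, -0.0, 2.999]
force: [0.6, 0.6, 0.3]
grip_width: 0.0555
finger_force: 0.0
clock: 6.7
position: [0.5056, -0.2352, 0.1794]
tool_rot: [3.139, 0.0, -3.093]
force: [-0.5, 0.9, -0.3]
grip_width: 0.0556
finger_force: 0.0
0 [0.003, -0.01, 0.397, 0.001, 0.0, 0.002] n 1.3 
0 [0.004, -0.01, 0.792, 0.001, 0.0, 0.002] n 1.3
```

```bash
python3 -m inch '[[0,0,0.3,0,0,0,0.65],[0,0,0.6,0,0,0,0.65],[0,0,0.75,0,0,0,0.65],[0,0,0.795,0,0,0,0.65],[0,0,0.795,0,0,0,0.65],[0,0,0.795,0,0,0,0],[0,0,0.795,0,0,0,0],[0,0,0.795,0,0,0,0],[0,0,0.795,0,0,0,0]]' 60
python3 - <<'E'
from h import *
s=bot.observe();print(s['position'],s['tool_rot'])
E
```

```text
clock: 7.82
position: [0.5066, -0.2364, 0.0223]
tool_rot: [3.141, 0.003, -3.094]
force: [-2.2, 1.5, 11.3]
grip_width: 0.0352
finger_force: 60.4
[ 0.50655935 -0.23643267  0.02232477] [ 3.14082336e+00  2.88842836e-03 -3.09386839e+00]
```

```bash
python3 - <<'E'
from plan import *
a=(.5066,-.2364);y=2.371
plan([a+(.12,3.188),(.49,-.2,.2,3.188)],[(.46,-.1,.27,3.0)],[(.45,.05,.27,2.7)],[(.46,.2,.26,2.45)],[(.478,.309,.20,y),(.478,.309,.124,y)],[(.573,.3104,.124,y)],start=a+(.0215,3.188))
E
```

```text
0 [0.0, 0.0, -0.492, 0.0, 0.0, 0.0] n 1.6 
0 [0.074, 0.186, -0.892, 0.0, 0.0, 0.0] n 1.4 
1 [0.127, 0.506, -0.35, -0.0, -0.0, 0.12] n 2.0 
2 [0.155, 0.735, 0.0, 0.0, -0.0, 0.191] n 2.4 
3 [0.275, 0.699, 0.05, -0.0, -0.0, 0.159] n 2.4 
4 [0.278, 0.477, 0.3, 0.0, -0.0, 0.05] n 2.0 
4 [0.278, 0.477, 0.68, 0.0, -0.0, 0.05] n 1.2 
5 [-0.336, 0.336, 0.0, 0.0, 0.0, 0.0] n 1.5
```

```bash
python3 -m inch '[[0,0,-0.1,0,0,0,0],[0,0,-0.3,0,0,0,0],[0,0,-0.492,0,0,0,0],[0.074,0.186,-0.892,0,0,0,0],[0.074,0.186,-0.892,0,0,0,0]]'
python3 -m inch '[[0.127,0.506,-0.35,0,0,0.12,0],[0.127,0.506,-0.35,0,0,0.12,0],[0.127,0.506,-0.35,0,0,0.12,0]]'
python3 -m inch '[[0.155,0.735,0,0,0,0.191,0],[0.155,0.735,0,0,0,0.191,0],[0.155,0.735,0,0,0,0.191,0]]'
python3 -m inch '[[0.275,0.699,0.05,0,0,0.159,0],[0.275,0.699,0.05,0,0,0.159,0],[0.275,0.699,0.05,0,0,0.159,0]]'
python3 -m inch '[[0.278,0.477,0.3,0,0,0.05,0],[0.278,0.477,0.3,0,0,0.05,0],[0.278,0.477,0.5,0,0,0.05,0],[0.278,0.477,0.68,0,0,0.05,0],[0.278,0.477,0.68,0,0,0.05,0],[0.278,0.477,0.68,0,0,0.05,0]]'
python3 - <<'E'
from h import *
s=bot.observe();print(s['position'],s['tool_rot'])
f=grab('top');g=grab('scene')
a=cv2.resize(f['img'][80:200,80:200,::-1],(400,400),interpolation=cv2.INTER_CUBIC)
b=cv2.resize(g['img'][90:210,260:380,::-1],(400,400),interpolation=cv2.INTER_CUBIC)
cv2.imwrite('pics/l1.png',np.hstack([a,b]))
E
```

```text
clock: 8.45
position: [0.4893, -0.1995, 0.2035]
tool_rot: [3.141, 0.005, -3.094]
force: [-0.5, 0.2, -0.6]
grip_width: 0.0348
finger_force: 60.6
clock: 8.82
position: [0.4589, -0.0975, 0.273]
tool_rot: [3.139, 0.006, 3.005]
force: [0.2, -1.0, -1.9]
grip_width: 0.035
finger_force: 60.6
clock: 9.2
position: [0.4484, 0.0508, 0.2702]
tool_rot: [3.139, 0.001, 2.698]
force: [0.5, 0.1, -0.5]
grip_width: 0.0349
finger_force: 60.5
clock: 9.57
position: [0.4585, 0.2016, 0.2602]
tool_rot: [3.139, -0.0, 2.451]
force: [0.7, -0.8, -1.3]
grip_width: 0.0346
finger_force: 60.5
clock: 10.32
position: [0.4776, 0.3085, 0.1254]
tool_rot: [3.138, -0.0, 2.372]
force: [0.8, 0.9, -0.5]
grip_width: 0.0346
finger_force: 60.5
[0.47755497 0.3084951  0.12544303] [ 3.13848425e+00 -1.52068954e-04  2.37168307e+00]
```

View pics/l1.png

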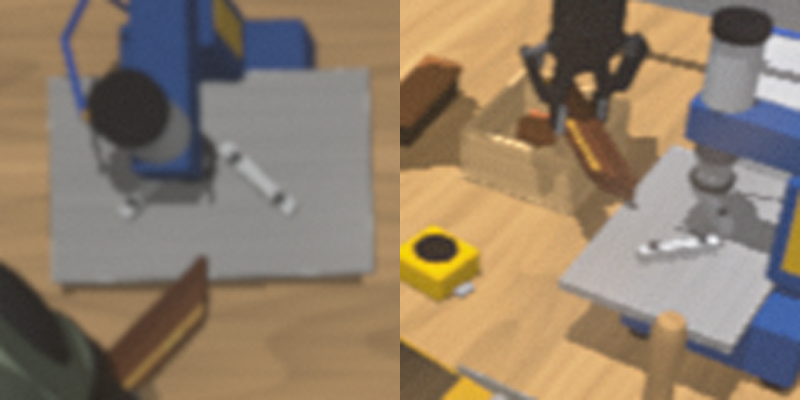

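```bash
python3 - <<'E'
from h import *
f=load('top');g=load('scene');A=lambda L,s,o:(np.array(L)+.5)/s-.5+np.array(o)
print(onz(f,A([[206,257]],400/120,[80,80]),.129),onz(f,A([[208,309]],400/120,[80,80]),.125))
print('scene underside?/top',onz(g,A([[233,203]],400/120,[260,90]),.129),onz(g,A([[233,205]],400/120,[260,90]),.103))
s=bot.observe();p=s['position'];y=s['tool_rot'][2]-np.pi
for X in ((.129,.018),(.093,-.018)): print(p[0]+np.cos(y)*X[0]-np.sin(y)*X[1],p[1]+np.sin(y)*X[0]+np.cos(y)*X[1])
P=cloud(f); m=(P[...,2]>.11)&(P[...,2]<.14)&(P[...,0]>.5)&(P[...,0]<.6)&(P[...,1]>.2)&(P[...,1]<.33); Q=P[m]; print(m.sum(),Q[:,0].max(),Q[Q[:,0].argmax()],Q[:,1].min())
E
```

```text
[[0.5792338 0.2277684 0.129    ]] [[0.53699609 0.22726747 0.125     ]]
scene underside?/top [[0.59622857 0.19604099 0.129     ]] [[0.58488839 0.22692822 0.103     ]]
0.5827392508779542 0.23191772587928666
0.5318338082742665 0.23112028414306818
459 0.5827518216104624 [0.58275182 0.23152964 0.11859443] 0.2299191348333912
```

```bash
python3 -m inch '[[-0.1,0.1,0,0,0,0,0],[-0.2,0.2,0,0,0,0,0],[-0.3,0.3,0,0,0,0,0],[-0.342,0.34,0,0,0,0,0],[-0.342,0.34,0,0,0,0,0],[-0.342,0.34,0.03,0,0,0,0],[-0.342,0.34,0.058,0,0,0,0],[-0.342,0.34,0.058,0,0,0,0]]'
python3 -m inch '[[-0.007,0.007,0,0,0,0,0],[-0.015,0.015,0,0,0,0,0],[-0.015,0.015,0,0,0,0,0]]'
```

```text
clock: 11.42
position: [0.5723, 0.3101, 0.1123]
tool_rot: [3.141, -0.001, 2.373]
force: [-4.8, -1.2, 8.4]
grip_width: 0.0347
finger_force: 61.1
clock: 11.8
position: [0.5767, 0.3104, 0.1123]
tool_rot: [3.14, -0.001, 2.373]
force: [-3.3, 0.6, 7.0]
grip_width: 0.0347
finger_force: 61.0
```

```bash
python3 -m inch '[[0,0.01,0,0,0,0,0],[0,0.01,0,0,0,0,0]]'; python3 -m inch '[[0,0.006,0,0,0,0,0],[0,0.006,0,0,0,0,0]]'
```

```text
clock: 12.05
position: [0.577, 0.3107, 0.1122]
tool_rot: [-3.139, -0.002, 2.372]
force: [-12.2, -6.5, 15.1]
grip_width: 0.0347
finger_force: 61.6
clock: 12.3
position: [0.5771, 0.3107, 0.1122]
tool_rot: [-3.137, -0.002, 2.372]
force: [-18.6, -11.0, 20.8]
grip_width: 0.0347
finger_force: 61.9
```

```bash
python3 -m inch '[[0,-0.013,0,0,0,0,0],[0,-0.013,-0.005,0,0,0,0.6],[0,-0.013,-0.005,0,0,0,0.6],[0,-0.013,-0.005,0,0,0,0.6],[0,-0.013,-0.1,0,0,0,0.6],[0,-0.013,-0.45,0,0,0,0.65],[0,-0.013,-0.45,0,0,0,0.65]]'
python3 - <<'E'
from plan import *
s=bot.observe();print(s['position'],s['tool_rot'])
y=2.372;p=(.577,.3105)
# to right walnut grasp
yr=.046; R=(.532,-.433); gr=(R[0]-.025*np.cos(yr),R[1]-.025*np.sin(yr)); print(gr)
plan([(.45,.2,.27,2.0)],[(.44,.06,.27,1.4)],[(.45,-.1,.27,.9)],[(.46,-.25,.25,.4)],[(.49,-.38,.2,yr)],[gr+(.13,yr),gr+(.0215,yr)])
E
```

```text
clock: 13.18
position: [0.5795, 0.3111, 0.2078]
tool_rot: [3.133, 0.001, 2.372]
force: [-0.3, 0.0, 0.1]
grip_width: 0.0553
finger_force: 0.0
[0.57954793 0.31107342 0.20778967] [3.13311372e+00 1.23892276e-03 2.37200351e+00]
(np.float64(0.5070264453363124), np.float64(-0.43414959447624013))
0 [0.078, -0.847, -0.318, 0.005, -0.0, 0.237] n 2.9 
1 [-0.616, -0.337, -0.0, 0.0, -0.0, 0.382] n 3.2 
2 [-0.78, 0.185, 0.0, 0.0, -0.0, 0.318] n 2.7 
3 [-0.556, 0.505, 0.1, 0.0, -0.0, 0.318] n 2.7 
4 [-0.115, 0.657, 0.25, 0.0, -0.0, 0.225] n 2.3 
5 [0.073, 0.274, 0.35, 0.0, 0.0, 0.0] n 1.4 
5 [0.073, 0.274, 0.893, 0.0, 0.0, 0.0] n 1.7
```

```bash
python3 -m inch '[[0.078,-0.847,-0.318,0.005,0,0.237,0.65],[0.078,-0.847,-0.318,0.005,0,0.237,0.65],[0.078,-0.847,-0.318,0.005,0,0.237,0.65],[0.078,-0.847,-0.318,0.005,0,0.237,0.65]]'
python3 - <<'E'
from h import *
f=grab('top');g=grab('scene');print(bot.observe()['position'])
C={'top':cloud(f),'scene':cloud(g)}
V=moul(1)
for n,i in (('top',f),('scene',g)):
    P=C[n]; m=(P[...,2]>.1)&(P[...,2]<.13)&(P[...,0]>.49)&(P[...,0]<.7)&(P[...,1]>.215)&(P[...,1]<.42)
    q=P[m]; q=q[q[:,2]>.112-0] if n=='scene' else q[q[:,2]>.109]
    # tail part only
    c=np.array([.683,.233]);th=.015-np.pi/4; ex=np.array([np.cos(th),np.sin(th)]);ey=np.array([-np.sin(th),np.cos(th)])
    u=(q[:,:2]-c)@ex; v=(q[:,:2]-c)@ey; k=(u<-100)
    print(n,len(q),'tail',np.percentile(u,[0,1]),'v',[ (v[(abs(u-a)<6)].min().round(4),v[(abs(u-a)<6)].max().round(4)) for a in (-.19,-.16,-.13,-.1) if (abs(u-a)<.006).any() and len(v[abs(u-a)<6])],
     [(a,v[abs(u-a)<.006].min().round(4),v[abs(u-a)<.006].max().round(4)) for a in (-.19,-.16,-.13,-.1,-.08) if (abs(u-a)<.006).any()],'z',np.median(q[:,2]))
a=cv2.resize(f['img'][80:200,80:200,::-1],(400,400),interpolation=cv2.INTER_CUBIC)
b=cv2.resize(g['img'][90:190,290:390,::-1],(400,400),interpolation=cv2.INTER_CUBIC)
cv2.imwrite('pics/l2.png',np.hstack([a,b]))
E
```

```text
clock: 13.68
position: [0.4473, 0.1975, 0.268]
tool_rot: [-3.138, -0.0, 1.999]
force: [-0.3, 0.6, -0.2]
grip_width: 0.0554
finger_force: 0.0
[0.44895338 0.19956709 0.26654907]
top 480 tail [-0.13461377 -0.13223876] v [(np.float64(-0.0372), np.float64(0.0099)), (np.float64(-0.0372), np.float64(0.0099))] [(-0.13, np.float64(-0.0372), np.float64(0.0018)), (-0.1, np.float64(-0.0368), np.float64(0.0005)), (-0.08, np.float64(-0.0369), np.float64(0.0099))] z 0.11363305597333384
scene 312 tail [-0.20906381 -0.2072911 ] v [(np.float64(-0.039), np.float64(0.0042)), (np.float64(-0.039), np.float64(0.0042)), (np.float64(-0.039), np.float64(0.0042)), (np.float64(-0.039), np.float64(0.0042))] [(-0.19, np.float64(-0.0389), np.float64(-0.0026)), (-0.16, np.float64(-0.0333), np.float64(-0.0026)), (-0.13, np.float64(-0.0384), np.float64(-0.0041)), (-0.1, np.float64(-0.039), np.float64(-0.0026)), (-0.08, np.float64(-0.0382), np.float64(-0.0126))] z 0.11480629821687666
```

View pics/l2.png

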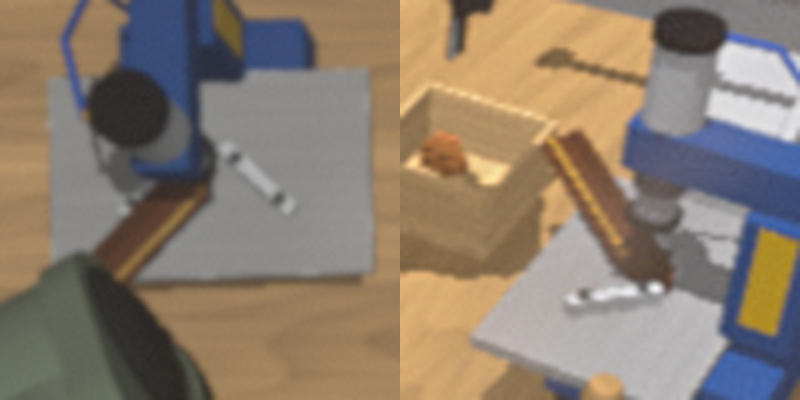

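```bash
python3 -m inch '[[-0.616,-0.337,0,0,0,0.382,0.65],[-0.616,-0.337,0,0,0,0.382,0.65],[-0.616,-0.337,0,0,0,0.382,0.65],[-0.616,-0.337,0,0,0,0.382,0.65]]'
python3 -m inch '[[-0.78,0.185,0,0,0,0.318,0.65],[-0.78,0.185,0,0,0,0.318,0.65],[-0.78,0.185,0,0,0,0.318,0.65]]'
python3 -m inch '[[-0.556,0.505,0.1,0,0,0.318,0.65],[-0.556,0.505,0.1,0,0,0.318,0.65],[-0.556,0.505,0.1,0,0,0.318,0.65]]'
python3 -m inch '[[-0.115,0.657,0.25,0,0,0.225,0.65],[-0.115,0.657,0.25,0,0,0.225,0.65],[-0.115,0.657,0.25,0,0,0.225,0.65],[-0.115,0.657,0.25,0,0,0.225,0.65]]'
python3 - <<'E'
from plan import *
s=bot.observe();print(s['position'],s['tool_rot'])
plan([(.507,-.434,.13,.046),(.507,-.434,.0215,.046)])
E
```

```text
clock: 14.28
position: [0.4393, 0.0589, 0.2659]
tool_rot: [-3.136, 0.004, 1.398]
force: [0.3, 0.6, -1.1]
grip_width: 0.0554
finger_force: 0.0
clock: 14.65
position: [0.4495, -0.1022, 0.2664]
tool_rot: [-3.139, 0.007, 0.899]
force: [0.4, 1.9, -0.6]
grip_width: 0.0555
finger_force: 0.0
clock: 15.02
position: [0.4594, -0.2528, 0.246]
tool_rot: [3.14, 0.008, 0.399]
force: [0.4, 0.7, -0.2]
grip_width: 0.0556
finger_force: 0.0
clock: 15.52
position: [0.489, -0.3804, 0.1958]
tool_rot: [3.14, 0.008, 0.051]
force: [-0.2, -0.0, 0.1]
grip_width: 0.0553
finger_force: 0.0
[ 0.48901287 -0.38042128  0.1957766 ] [3.13969244 0.00772813 0.05145759]
0 [0.079, 0.272, 0.329, 0.001, 0.005, 0.003] n 1.4 
0 [0.083, 0.271, 0.871, 0.001, 0.005, 0.003] n 1.7
```

```bash
python3 -m inch '[[0.079,0.272,0.329,0.001,0.005,0.003,0.65],[0.079,0.272,0.329,0.001,0.005,0.003,0.65],[0.081,0.272,0.6,0.001,0.005,0.003,0.65],[0.083,0.271,0.8,0.001,0.005,0.003,0.65],[0.083,0.271,0.865,0.001,0.005,0.003,0.65],[0.083,0.271,0.865,0.001,0.005,0.003,0.65],[0.083,0.271,0.865,0.001,0.005,0.003,0],[0.083,0.271,0.865,0.001,0.005,0.003,0],[0.083,0.271,0.865,0.001,0.005,0.003,0],[0.083,0.271,0.865,0.001,0.005,0.003,0]]' 60
python3 - <<'E'
from plan import *
s=bot.observe();print(s['position'],s['tool_rot'],s['force'])
p=s['position']; yr=s['tool_rot'][2]
# held: tool at piece x = k
k=(p[0]-.532)*np.cos(.046)+(p[1]+.433)*np.sin(.046); print('k',k)
th=.015; yp=th+np.pi/4; c=np.array([.683,.233]); m=np.array([-.087,-.0615]); 
rot=lambda v:np.array([v[0]*np.cos(th)-v[1]*np.sin(th),v[0]*np.sin(th)+v[1]*np.cos(th)])
T=c+rot(m)+k*np.array([np.cos(yp),np.sin(yp)]); S=T-rot(np.array([.1,0])); print('target',T,'stage',S)
a=tuple(p[:2])
plan([a+(.12,yr),(.49,-.4,.21,yr)],[(.46,-.25,.28,.2)],[(.45,-.1,.28,.5)],[tuple(S)+(.25,yp)],[tuple(S)+(.124,yp)])
E
```

```text
clock: 16.77
position: [0.5076, -0.4352, 0.0264]
tool_rot: [3.139, -0.004, 0.043]
force: [-1.0, 0.7, 9.1]
grip_width: 0.0344
finger_force: 60.4
[ 0.50761604 -0.43517169  0.02642865] [ 3.13900612 -0.00440691  0.04348818] [-1.04781287  0.66125323  9.07620306]
k -0.02445803139919955
target [0.57989917 0.15265007] stage [0.47991042 0.15115012]
0 [0.002, 0.001, -0.468, 0.002, -0.003, -0.0] n 1.5 
0 [-0.076, -0.177, -0.919, 0.002, -0.003, -0.0] n 1.6 
1 [-0.117, -0.756, -0.35, 0.0, 0.0, -0.1] n 2.7 
2 [0.1, -0.745, -0.0, -0.0, 0.0, -0.191] n 2.4 
3 [0.733, -1.03, 0.15, -0.0, 0.0, -0.191] n 4.1 OUT
4 [0.0, -0.0, 0.63, 0.0, 0.0, 0.0] n 2.0
```

```bash
python3 -m inch '[[0,0,-0.1,0,0,0,0],[0,0,-0.3,0,0,0,0],[0.002,0.001,-0.468,0.002,-0.003,0,0],[-0.076,-0.177,-0.919,0.002,-0.003,0,0],[-0.076,-0.177,-0.919,0.002,-0.003,0,0]]'
python3 -m inch '[[-0.117,-0.756,-0.35,0,0,-0.1,0],[-0.117,-0.756,-0.35,0,0,-0.1,0],[-0.117,-0.756,-0.35,0,0,-0.1,0]]'
python3 -m inch '[[0.1,-0.745,0,0,0,-0.191,0],[0.1,-0.745,0,0,0,-0.191,0],[0.1,-0.745,0,0,0,-0.191,0],[0.1,-0.745,0,0,0,-0.191,0]]'
python3 - <<'E'
from plan import *
s=bot.observe();print(s['position'],s['tool_rot'],s['force'])
plan([(.46,.03,.27,.65)],[(.48,.1496,.24,.8004)],[(.48,.1496,.15,.8004),(.48,.1496,.128,.8004)])
E
```

```text
clock: 17.4
position: [0.4893, -0.3997, 0.2123]
tool_rot: [-3.141, -0.0, 0.043]
force: [0.4, 0.2, -1.3]
grip_width: 0.0343
finger_force: 60.6
clock: 17.77
position: [0.4592, -0.248, 0.2806]
tool_rot: [-3.139, -0.0, 0.201]
force: [1.0, -0.4, -1.4]
grip_width: 0.0345
finger_force: 60.6
clock: 18.27
position: [0.4497, -0.0984, 0.2799]
tool_rot: [-3.138, -0.001, 0.503]
force: [0.5, 0.4, -1.4]
grip_width: 0.0343
finger_force: 60.6
[ 0.44973344 -0.0983784   0.27987781] [-3.13836657e+00 -6.47791835e-04  5.02724649e-01] [ 0.46212989  0.35719507 -1.35794661]
0 [0.354, -0.538, 0.051, -0.002, -0.001, -0.094] n 2.1 
1 [0.442, -0.416, 0.15, 0.0, 0.0, -0.096] n 2.0 
2 [0.0, -0.0, 0.45, 0.0, 0.0, 0.0] n 1.4 
2 [0.0, -0.0, 0.56, 0.0, 0.0, 0.0] n 0.4
```

```bash
python3 -m inch '[[0.354,-0.538,0.051,-0.002,-0.001,-0.094,0],[0.354,-0.538,0.051,-0.002,-0.001,-0.094,0],[0.354,-0.538,0.051,-0.002,-0.001,-0.094,0]]'
python3 -m inch '[[0.442,-0.416,0.15,0,0,-0.096,0],[0.442,-0.416,0.15,0,0,-0.096,0],[0.442,-0.416,0.15,0,0,-0.096,0]]'
python3 -m inch '[[0,0,0.3,0,0,0,0],[0,0,0.45,0,0,0,0],[0,0,0.56,0,0,0,0],[0,0,0.56,0,0,0,0],[0,0,0.56,0,0,0,0],[0,0,0.56,0,0,0,0]]'
python3 - <<'E'
from h import *
s=bot.observe();p=s['position'];y=s['tool_rot'][2];print(p,s['tool_rot'])
for X in ((.1295,-.018),(.0935,.018)): print('pred',p[0]+np.cos(y)*X[0]-np.sin(y)*X[1],p[1]+np.sin(y)*X[0]+np.cos(y)*X[1])
f=grab('top');P=cloud(f); m=(P[...,2]>.11)&(P[...,2]<.16)&(P[...,0]>.5)&(P[...,0]<.6)&(P[...,1]>.13)&(P[...,1]<.25)
k,l,st,_=cv2.connectedComponentsWithStats(m.astype(np.uint8)); m=l==1+np.argmax(st[1:,4]); Q=P[m]; print(m.sum(),Q[Q[:,0].argmax()],'maxy',Q[:,1].max(),'z',np.median(Q[:,2]))
E
```

```text
clock: 18.65
position: [0.4606, 0.0312, 0.269]
tool_rot: [-3.141, 0.002, 0.652]
force: [-1.1, -2.2, -1.0]
grip_width: 0.0344
finger_force: 60.7
clock: 19.02
position: [0.4809, 0.1507, 0.2378]
tool_rot: [-3.141, 0.003, 0.802]
force: [-0.4, -1.5, -1.7]
grip_width: 0.0343
finger_force: 60.7
clock: 19.77
position: [0.4809, 0.1478, 0.1274]
tool_rot: [3.142, 0.001, 0.798]
force: [-0.9, -0.7, -1.8]
grip_width: 0.0345
finger_force: 60.7
[0.48092645 0.14780619 0.12743021] [3.14152703e+00 1.29339961e-03 7.98037304e-01]
pred 0.58421989843485 0.22796050310525506
pred 0.5333122766521299 0.22731704026443023
8 [0.5842237  0.2266419  0.12743974] maxy 0.22674546836790663 z 0.1272891668422078
```

```bash
python3 -m inch '[[0.1,0.096,0,0,0,0,0],[0.2,0.191,0,0,0,0,0],[0.3,0.287,0,0,0,0,0],[0.342,0.327,0,0,0,0,0],[0.342,0.327,0,0,0,0,0],[0.342,0.327,0.03,0,0,0,0],[0.342,0.327,0.052,0,0,0,0],[0.342,0.327,0.056,0,0,0,0],[0.342,0.327,0.056,0,0,0,0]]'
python3 -m inch '[[0,0.007,0,0,0,0,0],[0,0.013,0,0,0,0,0],[0,0.013,0,0,0,0,0]]'
python3 -m inch '[[0.008,0,0,0,0,0,0],[0.014,0,0,0,0,0,0],[0.014,0,0,0,0,0,0]]'
```

```text
clock: 20.95
position: [0.5741, 0.1515, 0.1161]
tool_rot: [-3.14, 0.003, 0.799]
force: [-12.4, -1.1, 30.9]
grip_width: 0.0347
finger_force: 64.1
clock: 21.32
position: [0.5747, 0.1511, 0.1161]
tool_rot: [-3.137, 0.003, 0.8]
force: [-21.4, 5.1, 37.1]
grip_width: 0.0343
finger_force: 64.2
clock: 21.7
position: [0.5764, 0.1512, 0.1161]
tool_rot: [-3.138, 0.006, 0.799]
force: [-24.5, -6.0, 43.0]
grip_width: 0.0345
finger_force: 65.2
```

```bash
python3 -m inch '[[0,-0.005,-0.01,0,0,0,0],[0,-0.005,-0.01,0,0,0,0]]'; python3 -m inch '[[0.006,0.003,0,0,0,0,0],[0.006,0.003,0,0,0,0,0]]'
python3 - <<'E'
from h import *
s=bot.observe();p=s['position'];y=s['tool_rot'][2]
for X in ((.1295,-.018),(.0935,.018)): print('pred',p[0]+np.cos(y)*X[0]-np.sin(y)*X[1],p[1]+np.sin(y)*X[0]+np.cos(y)*X[1])
E
```

```text
clock: 21.95
position: [0.5776, 0.1523, 0.1168]
tool_rot: [-3.141, 0.003, 0.799]
force: [-0.2, 0.3, -1.2]
grip_width: 0.0345
finger_force: 60.2
clock: 22.2
position: [0.5791, 0.1527, 0.1166]
tool_rot: [-3.141, 0.003, 0.799]
force: [-0.9, 0.5, -0.1]
grip_width: 0.0346
finger_force: 60.4
pred 0.6823471767066711 0.23292195145523853
pred 0.6314399925412656 0.23224475107907416
```

```bash
python3 -m inch '[[0,0.008,0.001,0,0,0,0],[0,0.008,0.001,0,0,0,0],[0.006,0.008,0.001,0,0,0,0],[0.006,0.008,0.001,0,0,0,0]]'
python3 -m inch '[[0.004,0,0,0,0,0,0],[0.004,0,0,0,0,0,0]]'
```

```text
clock: 22.7
position: [0.5798, 0.1524, 0.1163]
tool_rot: [-3.139, 0.005, 0.799]
force: [-10.5, 0.2, 6.5]
grip_width: 0.0346
finger_force: 61.2
clock: 22.95
position: [0.5801, 0.1527, 0.1163]
tool_rot: [-3.139, 0.006, 0.799]
force: [-12.5, -1.6, 7.4]
grip_width: 0.034
finger_force: 61.4
```

```bash
python3 -m inch '[[-0.004,-0.006,-0.002,0,0,0,0],[-0.004,-0.006,-0.003,0,0,0,0.6],[-0.004,-0.006,-0.003,0,0,0,0.6],[-0.004,-0.006,-0.003,0,0,0,0.6],[-0.004,-0.006,-0.1,0,0,0,0.6],[-0.004,-0.006,-0.45,0,0,0,0.65],[-0.3,-0.2,-0.7,0,0,0,0.65],[-0.6,-0.4,-0.7,0,0,0,0.65],[-0.8,-0.4,-0.7,0,0,0,0.65],[-0.8,-0.4,-0.7,0,0,0,0.65]]'
python3 - <<'E'
from h import *
f=grab('top');g=grab('scene');print(bot.observe()['position'],bot.observe()['tool_rot'])
c=np.array([.683,.233])
for n,i in (('top',f),('scene',g)):
  P=cloud(i); m=(P[...,2]>.109)&(P[...,2]<.125)&(P[...,0]>.49)&(P[...,0]<.7)&(P[...,1]>.05)&(P[...,1]<.42)
  for sd in (1,-1):
    th=.015-sd*np.pi/4; ex=np.array([np.cos(th),np.sin(th)]);ey=np.array([-np.sin(th),np.cos(th)])*sd
    q=P[m]; mm=(q[:,1]-c[1]-.015*(q[:,0]-c[0]))*sd>.002; q=q[mm]
    u=(q[:,:2]-c)@ex; v=(q[:,:2]-c)@ey
    print(n,sd,len(q),'tail',u.min().round(4),[(a,v[abs(u-a)<.008].min().round(4),v[abs(u-a)<.008].max().round(4)) for a in (-.19,-.16,-.13,-.1,-.07) if (abs(u-a)<.008).any()],'z',np.percentile(q[:,2],[5,50,95]).round(4))
a=cv2.resize(f['img'][80:200,80:200,::-1],(400,400),interpolation=cv2.INTER_CUBIC)
b=cv2.resize(g['img'][110:180,310:380,::-1],(400,400),interpolation=cv2.INTER_CUBIC)
cv2.imwrite('pics/r2.png',np.hstack([a,b]))
E
```

```text
clock: 24.2
position: [0.4107, 0.0929, 0.2587]
tool_rot: [-3.14, 0.001, 0.797]
force: [0.3, 0.0, 0.7]
grip_width: 0.0552
finger_force: 0.0
[0.41314942 0.09430606 0.25845753] [-3.14098604e+00  3.88139437e-04  7.98127594e-01]
top 1 851 tail -0.2114 [(-0.19, np.float64(-0.0354), np.float64(0.0006)), (-0.16, np.float64(-0.0356), np.float64(0.0016)), (-0.13, np.float64(-0.0363), np.float64(0.0024)), (-0.1, np.float64(-0.0367), np.float64(0.0085)), (-0.07, np.float64(-0.0369), np.float64(0.0048))] z [0.1097 0.1135 0.1186]
top -1 854 tail -0.211 [(-0.19, np.float64(-0.0363), np.float64(-0.0027)), (-0.16, np.float64(-0.0355), np.float64(0.0001)), (-0.13, np.float64(-0.0346), np.float64(-0.0009)), (-0.1, np.float64(-0.0355), np.float64(0.0)), (-0.07, np.float64(-0.0346), np.float64(0.0107))] z [0.1099 0.1139 0.1189]
scene 1 367 tail -0.2108 [(-0.19, np.float64(-0.0393), np.float64(-0.0021)), (-0.16, np.float64(-0.0385), np.float64(-0.0018)), (-0.13, np.float64(-0.0373), np.float64(-0.0014)), (-0.1, np.float64(-0.0391), np.float64(-0.003)), (-0.07, np.float64(-0.0387), np.float64(-0.0117))] z [0.1102 0.1143 0.119 ]
scene -1 493 tail -0.2113 [(-0.19, np.float64(-0.037), np.float64(0.0021)), (-0.16, np.float64(-0.0347), np.float64(0.0052)), (-0.13, np.float64(-0.0375), np.float64(0.003)), (-0.1, np.float64(-0.0344), np.float64(0.0047)), (-0.07, np.float64(-0.0338), np.float64(0.0148))] z [0.11   0.1141 0.1186]
```

View pics/r2.png

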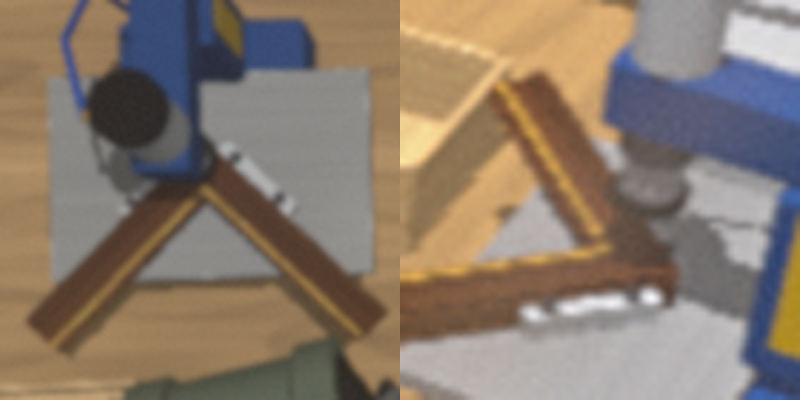

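```bash
python3 - <<'E'
from plan import *
y=.798
plan([(.468,-.0785,.2,y)],[(.468,-.0785,.1,y),(.468,-.0785,.075,y),(.468,-.0785,.062,y)])
E
```

```text
0 [-0.427, 0.8, 0.292, -0.0, 0.0, 0.0] n 3.0 
1 [0.0, -0.0, 0.5, 0.0, 0.0, 0.0] n 1.6 
1 [0.0, -0.0, 0.625, 0.0, 0.0, 0.0] n 0.4 
1 [0.0, -0.0, 0.69, 0.0, 0.0, 0.0] n 0.2
```

```bash
python3 -m inch '[[-0.427,0.8,0.1,0,0,0,0],[-0.427,0.8,0.1,0,0,0,0],[-0.427,0.8,0.292,0,0,0,0],[-0.427,0.8,0.292,0,0,0,0],[-0.427,0.8,0.292,0,0,0,0]]'
python3 -m inch '[[0,0,0.3,0,0,0,0],[0,0,0.5,0,0,0,0],[0,0,0.55,0,0,0,0],[0,0,0.59,0,0,0,0],[0,0,0.62,0,0,0,0],[0,0,0.62,0,0,0,0]]'
python3 -m inch '[[0,0,0.03,0,0,0,0],[0,0,0.06,0,0,0,0],[0,0,0.06,0,0,0,0]]'
```

```text
clock: 24.92
position: [0.4686, -0.0787, 0.1986]
tool_rot: [-3.141, 0.004, 0.798]
force: [0.0, 0.8, 0.6]
grip_width: -0.0002
finger_force: 0.0
clock: 25.68
position: [0.4685, -0.0779, 0.0763]
tool_rot: [-3.141, 0.002, 0.8]
force: [-4.0, 1.6, 7.1]
grip_width: -0.0003
finger_force: 3.4
clock: 26.05
position: [0.4689, -0.078, 0.0647]
tool_rot: [3.141, 0.001, 0.799]
force: [-4.7, 1.4, 15.3]
grip_width: -0.0
finger_force: 7.7
```

```bash
python3 -m inch '[[0,0,0.015,0,0,0,0],[0,0,0.015,0,0,0,0]]';python3 -m inch '[[0,0,0.008,0,0,0,0],[0,0,0.008,0,0,0,0]]'
```

```text
clock: 26.3
position: [0.469, -0.078, 0.063]
tool_rot: [3.141, -0.0, 0.799]
force: [-11.7, 3.0, 48.7]
grip_width: -0.0001
finger_force: 24.8
clock: 26.55
position: [0.4691, -0.0781, 0.0622]
tool_rot: [3.141, -0.001, 0.799]
force: [-18.6, 3.8, 74.7]
grip_width: -0.0002
finger_force: 38.3
```

```bash
python3 -m inch '[[0,0,-0.006,0,0,0,0],[0,0,-0.006,0,0,0,0],[0,0,-0.006,0,0,0,0],[0,0,-0.006,0,0,0,0],[0,0,-0.006,0,0,0,0],[0,0,-0.006,0,0,0,0],[0,0,-0.006,0,0,0,0],[0,0,-0.006,0,0,0,0],[0,0,-0.006,0,0,0,0],[0,0,-0.006,0,0,0,0],[0,0,-0.006,0,0,0,0],[0,0,-0.006,0,0,0,0]]'
python3 - <<'E'
from h import *
f=grab('scene'); cv2.imwrite('pics/p.png',cv2.resize(f['img'][90:250,220:420,::-1],(750,600),interpolation=cv2.INTER_CUBIC))
E
```

```text
clock: 28.05
position: [0.469, -0.078, 0.0628]
tool_rot: [3.141, -0.001, 0.799]
force: [-13.5, 3.2, 53.5]
grip_width: -0.0002
finger_force: 27.4
```

View pics/p.png

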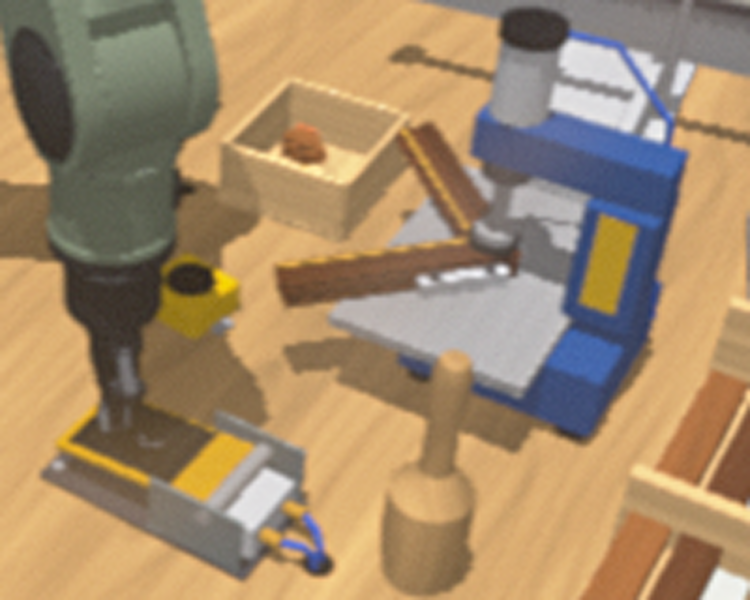

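```bash
python3 -m inch '[[0,0,-0.06,0,0,0,0],[0,0,-0.12,0,0,0,0],[0,0,-0.18,0,0,0,0],[0,0,-0.4,0,0,0,0],[0,0,-0.7,0,0,0,0],[0,0,-0.7,0,0,0,0],[0,0,-0.7,0,0,0,0],[0,0,-0.7,0,0,0,0],[0,0,-0.7,0,0,0,0],[0,0,-0.7,0,0,0,0]]'
python3 - <<'E'
from h import *
f=grab('top');g=grab('scene');c=np.array([.683,.233])
for n,i in (('top',f),('scene',g)):
  P=cloud(i); m=(P[...,2]>.109)&(P[...,2]<.125)&(P[...,0]>.49)&(P[...,0]<.7)&(P[...,1]>.05)&(P[...,1]<.42)
  for sd in (1,-1):
    th=.015-sd*np.pi/4; ex=np.array([np.cos(th),np.sin(th)]);ey=np.array([-np.sin(th),np.cos(th)])*sd
    q=P[m]; mm=(q[:,1]-c[1]-.015*(q[:,0]-c[0]))*sd>.002; q=q[mm]
    u=(q[:,:2]-c)@ex; v=(q[:,:2]-c)@ey
    print(n,sd,len(q),'tail',u.min().round(4),[(a,v[abs(u-a)<.008].min().round(4),v[abs(u-a)<.008].max().round(4)) for a in (-.19,-.13) if (abs(u-a)<.008).any()],'z',np.percentile(q[:,2],[5,50,95]).round(4))
P=cloud(f);m=(P[...,0]>.438)&(P[...,0]<.45)&(abs(P[...,1]+.0785)<.03)&(P[...,2]<.1);print('pedal edge z',np.median(P[m][:,2]))
P=cloud(g);m=(P[...,0]>.438)&(P[...,0]<.45)&(abs(P[...,1]+.0785)<.03)&(P[...,2]<.1)&(P[...,2]>.02);print('pedal edge z',np.median(P[m][:,2]))
E
```

```text
clock: 29.35
position: [0.4678, -0.0787, 0.1991]
tool_rot: [-3.14, 0.004, 0.798]
force: [-0.5, 0.7, -0.1]
grip_width: -0.0002
finger_force: 0.0
top 1 843 tail -0.2124 [(-0.19, np.float64(-0.0362), np.float64(0.0007)), (-0.13, np.float64(-0.0377), np.float64(0.003))] z [0.11   0.1138 0.1187]
top -1 842 tail -0.2116 [(-0.19, np.float64(-0.0362), np.float64(-0.0027)), (-0.13, np.float64(-0.0345), np.float64(-0.0009))] z [0.1099 0.1136 0.1187]
scene 1 366 tail -0.2111 [(-0.19, np.float64(-0.0403), np.float64(-0.0021)), (-0.13, np.float64(-0.0376), np.float64(-0.0007))] z [0.1103 0.114  0.1185]
scene -1 479 tail -0.2117 [(-0.19, np.float64(-0.0369), np.float64(0.0007)), (-0.13, np.float64(-0.0339), np.float64(0.0032))] z [0.1099 0.1141 0.1185]
pedal edge z nan
pedal edge z 0.07782220358112779
  return _methods._mean(a, axis=axis, dtype=dtype,
  ret = ret.dtype.type(ret / rcount)
```

Pieces unchanged, pedal up, and the robot is clear, so I'm handing in.

```bash
python3 -c "
from workcell import bot; print(bot.job_done())"
```

```text
the job is handed in; nothing more can be done
None
```

I handed the job in at about 29 s, but it returned no verdict. By the last camera check, the offcut is in the bin and the walnut corner lies closed against the fences. The pedal was held on its stop for over a second, with the clamp foot seen down on the corner, then let up.

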